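# Set a copper plate to the scribed line on the drilling jig and clamp it

## Robot

A 6-joint arm with a two-finger parallel gripper is mounted at the origin on the work surface. World frame = base frame: x ahead of the robot, y to its left, z up, the work surface at z = 0. Lengths are in m, angles in rad, forces in N, time in s.
With the tool pointing down it reaches from about 0.375 to 0.9 m from the base axis. Payload 3.1 kg.
Tool frame: the origin (TCP) lies at the very end of the fingers, on their centre line; the grasp point (between the pads) lies 19 mm behind it (manip.pinch_z is the distance from the TCP to the grasp point, in m); z points along the fingers, y is the line along which they close (so a half turn about z gives the same grasp; the last joint's range is limited). The gripper opens to 85 mm and grips with 20 to 120 N. Pads are 22 mm wide; open, the fingers measure 114 mm over their backs; the gripper's body (76 mm by 85 mm) begins 54 mm behind the grasp point. The pads swing forward as they close: fully open they stand 13 mm farther back than shut.
Start: joints at [1.089, 0.527, 1.433, -0, 1.181, -0.178], TCP at [0.187, 0.596, 0.231] pointing down, gripper open.
Joint ranges: [-3.08, 3.08], [-0.75, 2.2], [0.22, 2.44], [-1.43, 4.57], [0, 2.65], [-2.85, 2.85]. Speed limits (rad/s): [2.79, 2.79, 3.14, 3.14, 3.14, 3.14].

## Interface

Orientations are given as a unit quaternion [x, y, z, w].
In Python, from station import manip gives the robot as it stands.
- The arm moves only by the tool servo_tool, never from a script. Its argument "commands" is one flat list of numbers, 7 for each row, row after row: the shift along the tool's x, y, z each as a share of 500 mm, from -1 to 1, then the turn, a rotation vector about the tool's x, y, z each as a share of 360 degrees, from -1 to 1, then the opening, from -1 (shut) to 1 (fully open). In form: [dx, dy, dz, rx, ry, rz, claw, dx, dy, dz, rx, ry, rz, claw, ...]. A call has 1 to 12 rows; each row shifts and turns the commanded pose from where the row before left it, along the tool's axes as they then stand; what a row does not reach is not made up. A row lasts 1/12 s, in which the tool goes at most 41.7 mm and 7.16 degrees, less where a joint would pass 70% of its speed; a pose out of reach is approached as far as the arm can. A call with a number of a shift or a turn outside -1 to 1 is refused whole. A call with a gripper value outside its range is refused whole. The fingers move at their own pace and stop on an object; "force" is the grip in N (left out, the last holds). Time passes only in rows, so rows that do not move let the fingers close. It gives the time, the measured TCP pose, the force, the opening and the grip force at its end, in the units of the state.
- manip.sense(): the state, without advancing time (a new reading comes with each control period).
- manip.snapshot(name): name is "side" or "top" or "wrist"; returns a dict with "img" (400x640x3 uint8, red, green, blue), "mtx" (3x3 intrinsics, pixels), "world_to_cam" (4x4, takes a point from world to camera coordinates). Camera axes: x right, y up, looking along -z (the intrinsics and any distortion apply to the point x, -y, -z); pixel columns grow to the right and rows downward; lengths in m; the calibration is good to about 2 mm. A picture is of the moment at which its call begins. There is no depth.
- manip.sign_off(): hands the job in; it is judged then, once.
Trained networks look in a picture, given as the dict that the camera call returned (one of the last four; its "shot" number tells which), for a name from the list of things; names that differ only in an ending like _2 or _b are one class to them, and where a whole thing is asked for, a point or a joint stands for the part that bears it (a point fixed in the world has none). Each returns a list of dicts, best first, with "conf" (0 to 1); they miss things now and then, are a little off and sometimes report something else, mostly with a low value. They report only what shows in the picture. A call takes as long as a camera call. They do not tell look-alikes from the thing itself.
- manip.look_for(picture, query): "box" ([left, top, width, height] in pixels, round what is visible of it).
- manip.silhouettes(picture, query): "pixels" (400x640 bool, what is visible of it) and "box" ([left, top, width, height] in pixels, round what is visible of it).
The state is a dict: "t": time; "q": joint angles; "qd": joint speeds; "tau": joint torques, N m; "tcp_pos": TCP position; "tool_rot": TCP orientation; "force": force on the tool from outside, world axes, zero at the start; "ft_torque": the same for the moment, N m; "finger_gap": opening from 0.0 (shut) to 1.0 (fully open); "gripper_force": force on a finger pad.
Only numpy, scipy, OpenCV 4.12 (cv2) and the standard library are available. Lean on these libraries where they do the work, as an engineer would, in place of code of your own. Each camera call takes 0.05 s, during which the arm holds its last target. There are 200 camera calls.

## Task

Get the copper plate ready for drilling on the jig. First bring it flat against the fence while it is still well short of the line, then slide it along the fence until its leading edge meets the line, without running past it, and swing the red toggle-clamp handle fully over so that the rubber foot holds the plate there. The copper is soft: feel for the fence and push gently, never with more than about 15 N, and leave everything else where it is.

Things in the scene. Friction and masses are not known exactly. Their poses are not given: they have to be found in the camera images.
- jig: Birch-ply drilling jig screwed to the table, 280 (x) x 420 (y) x 15 mm; origin under the middle of the bed, bed top 15 mm above it. Its aluminium fence (20 mm wide, 14 mm high, 380 mm long, along y) is bolted in slots: its face to the robot's side stands anywhere from jig x = 20 to 40 mm, always parallel to y, and is not measured: find it by feel. x runs across the bed towards the fence, y runs along the fence towards the line, z up
- line (a point): Point on the bed top on the middle of the thin black scribed line (2 mm wide, square to the fence, running over bed and fence): jig x = 30, y = 80, z = 15 mm. Axes as the jig's: this point's y = 0 is the middle of the line. Nothing stops the plate there
- plate: Loose flat copper plate, 75 (x) x 110 (y) x 10 mm, about 0.6 to 0.9 kg, lying on the bed on the robot's side of the fence, somewhat askew and 55 to 110 mm short of the line; origin at the centre of its underside. Its +x long edge goes against the fence and its +y end is the leading edge. It slides with a friction of about 3 to 7 N; fingers pressed down on it add to that. In place its origin is at jig y = 25 mm, 37.5 mm off the fence face. Two dark drilling marks on top
- edge_mid (a point): Middle of the plate's leading edge, on its top face: plate x = 0, y = 55, z = 10 mm
- corner_lead (a point): Fence-side corner of the plate at its leading end, underside: plate x = 37.5, y = 55 mm
- clamp_handle (a joint): Angle of the toggle clamp's handle: 0 open (leaning 46 degrees from upright towards the jig's +x, away from the fence), 1.02 rad closed, locked over centre against its stop (leaning 12 degrees towards the fence). Axis parallel to the jig's y at jig x = 96.5, y = 25, z = 34.5 mm; takes about 3 to 8 N at the grip and stays where it is left
- handle_grip (a point): Point on the axis of the red handle grip (17 mm thick, 58 mm long, round), 67 mm from the handle's pivot; the grip's end is 29 mm farther out. Open: jig x = 145, y = 25, z = 81 mm; closed: x = 82, z = 100 mm. It can be drawn towards the fence from behind, round its arc, with the shut fingers pointing down
- clamp_foot: Spring-loaded rubber foot (15 mm across) on the end of the clamp bar; origin on the bar's pivot (jig x = 68, z = 55 mm). While open, the bar stands up behind the fence, to about 75 mm above its pivot; as the handle comes over, the bar swings down. Closed, the foot stands on the plate at jig x = 9, y = 25 mm and presses it with about 4 N
- punch: Bystander: steel centre punch, 100 mm long, lying on the bed beyond the line
- screw_pot: Bystander: small white pot, 52 mm across and 32 mm high, on the bed behind the fence
- brush_mug: Bystander: blue mug with brushes, 80 mm across, about 200 mm high
- tape_roll: Bystander: orange roll of tape, 96 mm across, 24 mm high
- bottle: Bystander: white bottle with blue cap, 64 mm across, 150 mm high
- scissors: Bystander: red-handled scissors, 190 mm long, lying on the table
Things that resemble listed ones, but are neither listed nor needed, are in the scene too. Of the things that look like the plate, the smallest one is meant.

How it is judged:
On the way, in this order (a step that is already met when the one before it is completed fails the run):
1. the plate lies flat against the fence (gap under 1.5 mm, parallel within 0.015 rad) while its leading edge is still 15 mm or more short of the line, clamp open (x of fence_c0 in the frame of corner_lead below 0.0115 m and angle between the y axis of plate and the y axis of jig, either way round below 0.015 rad and y of edge_mid in the frame of line below -0.015 m and value of joint clamp_handle below 0.3 rad), for 0.2 s.
2. the plate rests against the fence with its leading edge on the line (within 2 mm of the line's middle), clamp still open (x of fence_c0 in the frame of corner_lead below 0.0115 m and angle between the y axis of plate and the y axis of jig, either way round below 0.015 rad and y of edge_mid in the frame of line between -0.002 and 0.002 m and linear speed of plate below 0.005 m/s and value of joint clamp_handle below 0.3 rad), for 0.2 s.
At the end, for the whole second after the job is handed in: The plate is at rest against the fence (gap under 1.5 mm, parallel to it within 0.015 rad) and its leading edge within 2 mm of the middle of the line; the handle is over (above 0.93 rad), at rest, and the rubber foot presses the plate with more than 2.5 N (x of fence_c0 in the frame of corner_lead below 0.0115 m and angle between the y axis of plate and the y axis of jig, either way round below 0.015 rad and y of edge_mid in the frame of line between -0.002 and 0.002 m and linear speed of plate below 0.005 m/s and value of joint clamp_handle above 0.93 rad and velocity of joint clamp_handle below 0.05 rad/s and contact force between clamp_foot and plate above 2.5 N); the robot touches nothing.
It fails at once if the plate's leading edge runs more than 4 mm past the middle of the line (y of edge_mid in the frame of line above 0.004 m).
It fails at once if the fingers press the plate with more than 18 N (contact force between the fingers and plate above 18 N).
It fails at once if the plate is pressed against the fence with more than 15 N (contact force between plate and fence_c0 above 15 N).
It fails at once if one of the other loose things is moved by more than 15 mm (distance of any of punch, screw_pot, brush_mug, tape_roll, bottle, scissors from where it was at the start of the episode above 0.015 m).
It also fails if it takes over 72 s, if anything falls off the work surface, if the arm or the gripper's body presses on something with over 40 N, if the wrist force passes 120 N, or if a joint passes its speed limit or range.

## Working session

There is one attempt and no reset: what is moved stays moved. The work goes in short steps, Python scripts to look and compute and a tool call to move; the robot and the scene stay as the last step left them, time stands still between calls to the robot, and variables do not carry over. Pictures are saved under pics/ and viewed, at most 11 in all, crops included, and the job is handed in when it is done.

Besides the shell and the picture viewer there is one more tool, called after "Call:" as name(argument=value, ...) on one line, values as JSON. servo_tool: Moves the arm, as the interface text tells. Its arguments: {"type":"object","properties":{"commands":{"type":"array"},"force":{"type":"number"}},"required":["commands"]}

```bash
mkdir -p pics; ls; python3 - <<'E'
from station import manip
import cv2,numpy as np
s=manip.sense();print({k:np.round(v,3).tolist() for k,v in s.items()})
for n in("top","side"):
    p=manip.snapshot(n);cv2.imwrite(f"pics/{n}0.png",p["img"][:,:,::-1])
    print(n,p["mtx"].tolist(),p["world_to_cam"].round(4).tolist())
    for q in("jig","plate","clamp_handle","clamp_foot","punch","screw_pot"):
        print(q,[(np.round(d["box"]).tolist(),round(d["conf"],2)) for d in manip.look_for(p,q)])
E
```

```text
pics
{'t': 0.0, 'q': [1.089, 0.528, 1.434, 0.0, 1.181, -0.178], 'qd': [-0.001, -0.001, -0.001, 0.003, 0.001, 0.0], 'tau': [0.0, -44.235, -17.803, -0.0, 0.009, 0.0], 'tcp_pos': [0.187, 0.596, 0.23], 'tool_rot': [0.151, 0.988, -0.001, -0.0], 'force': [-0.108, -0.682, 0.195], 'ft_torque': [0.042, 0.003, 0.004], 'gripper_force': 0.0, 'finger_gap': 1.002}
top [[388.1024578410271, 0.0, 322.3411290528229], [0.0, 388.1024578410271, 204.32783208739318], [0.0, 0.0, 1.0]] [[0.0037, -1.0, -0.0011, -0.008], [0.9904, 0.0035, 0.1384, -0.4548], [-0.1384, -0.0016, 0.9904, -1.2528], [0.0, 0.0, 0.0, 1.0]]
jig [([240.0, 134.0, 127.0, 102.0], 0.84)]
plate [([299.0, 188.0, 37.0, 21.0], 0.87), ([216.0, 246.0, 53.0, 56.0], 0.69), ([387.0, 158.0, 36.0, 48.0], 0.68)]
clamp_handle [([295.0, 130.0, 6.0, 29.0], 0.48)]
clamp_foot [([246.0, 202.0, 11.0, 18.0], 0.37)]
punch [([244.0, 201.0, 4.0, 3.0], 0.67)]
screw_pot [([329.0, 150.0, 12.0, 15.0], 0.45)]
side [[362.68664061455723, 0.0, 316.19867324862184], [0.0, 362.68664061455723, 202.63535579556634], [0.0, 0.0, 1.0]] [[-0.9904, -0.1382, 0.008, 0.4566], [0.1035, -0.701, 0.7056, -0.1127], [-0.0919, 0.6997, 0.7085, -1.0], [0.0, 0.0, 0.0, 1.0]]
jig [([221.0, 177.0, 132.0, 141.0], 0.87)]
plate [([279.0, 148.0, 46.0, 21.0], 0.96), ([296.0, 205.0, 35.0, 42.0], 0.67), ([360.0, 288.0, 84.0, 71.0], 0.57)]
clamp_handle [([230.0, 208.0, 28.0, 29.0], 0.6)]
clamp_foot []
punch [([293.0, 286.0, 35.0, 15.0], 0.48), ([260.0, 194.0, 17.0, 15.0], 0.21)]
screw_pot [([259.0, 192.0, 21.0, 14.0], 0.48)]
```

```bash
python3 - <<'E'
import cv2
t=cv2.imread("pics/top0.png");s=cv2.imread("pics/side0.png")
cv2.imwrite("pics/t1.png",cv2.resize(t[110:320,190:450],None,fx=3,fy=3,interpolation=2)[:600,:800])
cv2.imwrite("pics/s1.png",cv2.resize(s[130:370,190:460],None,fx=2.5,fy=2.5,interpolation=2))
E
```

```text
(no output)
```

View pics/t1.png

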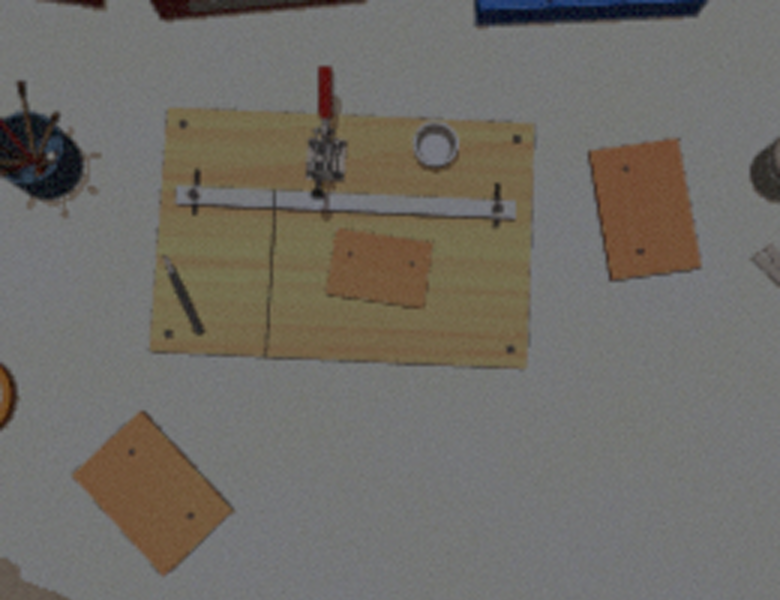

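View pics/s1.png

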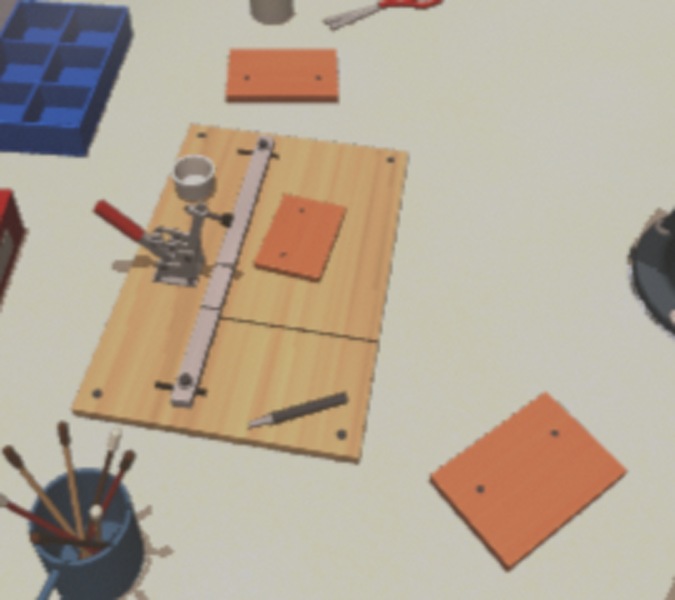

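The candidates for the plate, in top-picture pixels, are the plate on the bed (317,199), a larger one on the right (405,180) and another larger one at lower left (243,274). The smallest is the one on the bed at (317,199), with two marks, and the crops confirm it. The line runs at about column 281, to the left of the plate, and the clamp is open at (298,160).

```bash
cat >h.py <<'E'
from station import manip
import cv2,numpy as np
from scipy.spatial.transform import Rotation as R
from scipy.optimize import least_squares
def proj(p,P):
    P=np.atleast_2d(P);W=p["world_to_cam"];c=P@W[:3,:3].T+W[:3,3]
    c=c*[1,-1,-1];u=c@p["mtx"].T;return u[:,:2]/u[:,2:]
def unproj(p,uv,z):
    uv=np.atleast_2d(uv).astype(float);W=p["world_to_cam"]
    d=np.c_[uv,np.ones(len(uv))]@np.linalg.inv(p["mtx"]).T*[1,-1,-1]
    d=d@W[:3,:3];o=-W[:3,:3].T@W[:3,3];return o+d*((z-o[2])/d[:,2])[:,None]
def box(m): # box corners in own frame, (x,y,yaw)->8 pts
    pass
def hullfit(p_masks,size,z0,x0):
    """fit x,y,yaw of a box so that its projected hull matches the mask hulls"""
    sx,sy,h=size
    B=np.array([[a*sx/2,b*sy/2,c] for a in(-1,1) for b in(-1,1) for c in(0,h)])
    cs=[]
    for p,m in p_masks:
        c=max(cv2.findContours(m.astype(np.uint8),0,cv2.CHAIN_APPROX_NONE)[0],key=cv2.contourArea)
        cs.append((p,cv2.convexHull(c) if 0 else c))
    def f(v):
        r=[]
        P=B@R.from_euler('z',v[2]).as_matrix().T+[v[0],v[1],z0]
        for p,c in cs:
            H=cv2.convexHull(proj(p,P).astype(np.float32))
            r+= [cv2.pointPolygonTest(H,(float(a),float(b)),True)-.4 for a,b in c[:,0]]
        return np.array(r)
    s=least_squares(f,x0,x_scale=[.01,.01,.01],diff_step=1e-4,loss='soft_l1',f_scale=.5)
    return s.x,np.median(abs(s.fun))
def best(p,q,near):
    c=[d for d in manip.silhouettes(p,q)]
    return min(c,key=lambda d:np.hypot(d["box"][0]+d["box"][2]/2-near[0],d["box"][1]+d["box"][3]/2-near[1]))["pixels"]
def injig(j,P): # world -> jig xy
    return (np.atleast_2d(P)[:,:2]-j[:2])@np.array([[np.cos(j[2]),-np.sin(j[2])],[np.sin(j[2]),np.cos(j[2])]])
E
python3 - <<'E'
from h import *
t=manip.snapshot("top");s=manip.snapshot("side")
jt=best(t,"jig",(303,185));js=best(s,"jig",(287,247));pt=best(t,"plate",(317,199));ps=best(s,"plate",(313,226))
print(jt.sum(),js.sum(),pt.sum(),ps.sum())
c=unproj(t,[[305,188]],.015)[0]
for L in([(t,jt)],[(s,js)],[(t,jt),(s,js)]): print("jig",hullfit(L,(.28,.42,.015),0,[c[0],c[1],0]))
j=hullfit([(t,jt),(s,js)],(.28,.42,.015),0,[c[0],c[1],0])[0]
c=unproj(t,[[317,199]],.025)[0]
for L in([(t,pt)],[(s,ps)],[(t,pt),(s,ps)]):
    v,e=hullfit(L,(.075,.11,.01),.015,[c[0],c[1],-.1]);print("plate",v,e,injig(j,v),v[2]-j[2])
E
```

```text
8281 10566 756 881
jig (array([ 5.12438416e-01,  5.45768072e-02, -3.59670936e-04]), np.float64(1.2937308960321583))
jig (array([ 5.12591990e-01,  5.46005170e-02, -4.35942418e-04]), np.float64(2.310435662378674))
jig (array([ 0.5120522 ,  0.05466787, -0.04614209]), np.float64(0.8291453653355275))
plate [ 0.47445928  0.01510682 -0.15070102] 0.2659116217872259 [[-0.03572812 -0.04125295]] -0.10455892952209977
plate [ 0.47578913  0.01525891 -0.15623   ] 0.26148190958145867 [[-0.0344067  -0.04103967]] -0.11008791589669559
plate [ 0.47521226  0.01516763 -0.15578642] 0.2719620233581127 [[-0.03497875 -0.04115747]] -0.1096443326007325
```

```bash
python3 - <<'E'
from h import *
t=manip.snapshot("top");s=manip.snapshot("side")
jt=best(t,"jig",(303,185));js=best(s,"jig",(287,247))
for L in([(t,jt)],[(s,js)],[(t,jt),(s,js)]): print("jig",hullfit(L,(.28,.42,.015),0,[.512,.0547,-.046]))
w=manip.snapshot("wrist");S=manip.sense();M=R.from_quat(S["tool_rot"]).as_matrix()
print(M.round(3));W=w["world_to_cam"];o=-W[:3,:3].T@W[:3,3];print("cam in tool",M.T@(o-S["tcp_pos"]),(W[:3,:3]@M).round(3),w["mtx"].round(1).tolist())
E
```

```text
jig (array([ 0.51159534,  0.05507393, -0.04625696]), np.float64(0.41486037044657))
jig (array([ 0.51249236,  0.05552293, -0.04575638]), np.float64(0.9988644385998551))
jig (array([ 0.512003  ,  0.0553158 , -0.04689449]), np.float64(0.7188501225516671))
[[-0.954  0.299 -0.   ]
 [ 0.299  0.954 -0.   ]
 [ 0.    -0.    -1.   ]]
cam in tool [ 0.0755356   0.00018052 -0.14251143] [[ 0.001  1.    -0.001]
 [ 0.955 -0.     0.296]
 [ 0.296 -0.001 -0.955]] [[323.0, 0.0, 323.7], [0.0, 323.0, 201.6], [0.0, 0.0, 1.0]]
```

Call:
servo_tool(commands=[0,0,0,0,0,-0.0137,-0.2,0,0,0,0,0,-0.0137,-0.2,0,0,0,0,0,-0.0137,-0.2,-0.0282,-0.0667,0.0094,0,0,0,-0.2,-0.0282,-0.0667,0.0094,0,0,0,-0.2,-0.0282,-0.0667,0.0094,0,0,0,-0.2,-0.0282,-0.0667,0.0094,0,0,0,-0.2,-0.0282,-0.0667,0.0094,0,0,0,-0.2,-0.0282,-0.0667,0.0094,0,0,0,-0.2,-0.0282,-0.0667,0.0094,0,0,0,-0.2,-0.0282,-0.0667,0.0094,0,0,0,-0.2,-0.0282,-0.0667,0.0094,0,0,0,-0.2])

```text
t: 2.25
tcp_pos: [0.3005, 0.2894, 0.1892]
tool_rot: [0.022, 1.0, 0.0, 0.001]
force: [1.1, 0.7, -0.1]
finger_gap: 0.408
gripper_force: 0.0
```

Call:
servo_tool(commands=[-0.0282,-0.0667,0.0094,0,0,0,-0.2,-0.0282,-0.0667,0.0094,0,0,0,-0.2,-0.0282,-0.0667,0.0094,0,0,0,-0.2,-0.0282,-0.0667,0.0094,0,0,0,-0.2,-0.0282,-0.0667,0.0094,0,0,0,-0.2,-0.0282,-0.0667,0.0094,0,0,0,-0.2,-0.0282,-0.0667,0.0094,0,0,0,-0.2,-0.0282,-0.0667,0.0094,0,0,0,-0.2,0,0,0,0,0,0,-0.2])

```text
t: 3.0
tcp_pos: [0.4054, 0.0134, 0.1514]
tool_rot: [0.026, 1.0, -0.001, 0.003]
force: [0.2, 1.5, 0.3]
finger_gap: 0.403
gripper_force: 0.0
```

```bash
python3 - <<'E'
from h import *
w=manip.snapshot("wrist");S=manip.sense();print(S["t"],S["tcp_pos"],S["tool_rot"].round(4) if hasattr(S["tool_rot"],'round') else S["tool_rot"],S["force"],S["finger_gap"])
cv2.imwrite("pics/w1.png",w["img"][:,:,::-1]);np.savez("w1.npz",**{k:w[k] for k in("img","mtx","world_to_cam")})
E
```

```text
3.05 [0.40308614 0.01587693 0.15141833] [ 2.590e-02  9.997e-01 -4.000e-04  1.300e-03] [-0.77209545  0.56511255 -0.18312652] 0.3992131840784103
```

View pics/w1.png

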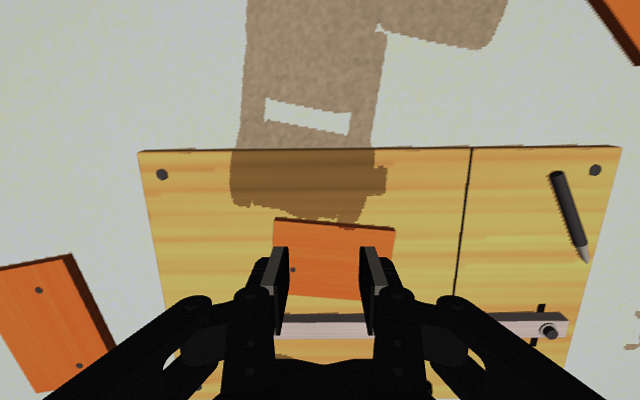

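The wrist view shows the plate (corners about (275,218) and (395,230)), the line at columns 470 to 455, and the fence near row 318, with the fingers over the plate's far side. Next I'll work out jig-frame numbers from it.

```bash
cat >>h.py <<'E'
def vline(img,rows,c0,c1):
    """dark vertical line: sub-pixel column per row, between c0(r), c1(r)"""
    g=img.astype(float).mean(2);o=[]
    for r in rows:
        a,b=int(c0(r)),int(c1(r));x=np.arange(a,b);w=np.clip(np.median(g[r,a:b])*.75-g[r,a:b],0,None)
        if w.sum()>10:o.append(((w*x).sum()/w.sum(),r))
    return np.array(o)
def hedge(img,cols,r0,r1,ch,sign):
    """strongest edge down each column in rows r0(c)..r1(c), sub-pixel"""
    g=cv2.GaussianBlur(img,(0,0),1).astype(float)@np.array(ch,float);o=[]
    for c in cols:
        a,b=int(r0(c)),int(r1(c));d=sign*np.diff(g[a:b,c]);d=np.clip(d-d.max()*.5,0,None)
        o.append((c,a+.5+(d*np.arange(len(d))).sum()/d.sum()))
    return np.array(o)
def fit(P): # direction angle (from world y axis, CCW) and centre
    vx,vy,x,y=cv2.fitLine(P[:,:2].astype(np.float32),cv2.DIST_HUBER,0,1e-4,1e-4).ravel();
    return np.array([x,y]),np.array([vx,vy])
E
python3 - <<'E'
from h import *
p=dict(np.load("w1.npz"));im=p["img"]
L=unproj(p,vline(im,range(160,285,3),lambda r:471-(r-150)*.117-7,lambda r:471-(r-150)*.117+8),.015)
c,v=fit(L);v*=np.sign(v[0]);print("line dir yaw",np.arctan2(v[1],v[0]),c)
E1=hedge(im,[*range(150,225,4),*range(395,460,4),*range(480,600,4)],lambda c:140,lambda c:160,(1,0,-1),1)
c2,v2=fit(unproj(p,E1,.015));v2*=np.sign(v2[1]);print("front edge yaw",np.arctan2(-v2[0],v2[1]),c2)
F=hedge(im,[*range(295,355,3),*range(410,445,3),*range(475,530,4)],lambda c:305,lambda c:330,(0,0,1),1)
print(F[::6].round(1).tolist())
for z in(.015,.029):
    c3,v3=fit(unproj(p,F,z));v3*=np.sign(v3[1]);print("fence",z,np.arctan2(-v3[0],v3[1]),c3)
j=[.5118,.0553,-.0462]
print("in jig: line",injig(j,c),"front",injig(j,c2),"fence",injig(j,c3))
E
```

```text
line dir yaw -0.04132214 [0.4215665  0.14034678]
front edge yaw -0.041310623 [0.3731929 0.0899379]
[[295.0, 322.1], [313.0, 322.3], [331.0, 321.9], [349.0, 321.9], [422.0, 322.8], [440.0, 327.0], [491.0, 321.5], [515.0, 320.9]]
fence 0.015 -0.04606243 [0.54999614 0.07996769]
fence 0.029 -0.04606231 [0.5388936  0.07684584]
in jig: line [[-0.094065    0.08078873]] front [[-0.1400589   0.02819957]] fence [[0.02606961 0.02277413]]
```

Call:
servo_tool(commands=[0,0,0.0575,0,0,-0.001,-0.2,0,0,0.0575,0,0,0,-0.2,0,0,0.0575,0,0,0,-0.2,0,0,0.0575,0,0,0,-0.2,0,0,0.006,0,0,0,-0.2,0,0,0.006,0,0,0,-0.2,0,0,0.006,0,0,0,-0.2,0,0,0.006,0,0,0,-0.2,0,0,0.006,0,0,0,-0.2,0,0,0,0,0,0,-0.2])

```text
t: 3.88
tcp_pos: [0.4012, 0.0191, 0.0222]
tool_rot: [0.02, 1.0, -0.0, 0.001]
force: [0.9, 0.2, 0.7]
finger_gap: 0.401
gripper_force: 0.0
```

Call:
servo_tool(commands=[0,0,0.002,0,0,0,-0.2,0,0,0.002,0,0,0,-0.2,0,0,0.002,0,0,0,-0.2])

```text
t: 4.13
tcp_pos: [0.4008, 0.019, 0.0188]
tool_rot: [0.02, 1.0, -0.0, 0.001]
force: [1.0, 0.0, 0.1]
finger_gap: 0.4
gripper_force: 0.0
```

Call:
servo_tool(commands=[0,0,0.002,0,0,0.0008,-0.2,0,0,0.002,0,0,0,-0.2,0,0,0.002,0,0,0,-0.2])

```text
t: 4.38
tcp_pos: [0.4005, 0.0191, 0.0153]
tool_rot: [0.022, 1.0, 0.0, -0.0]
force: [-0.1, 0.7, 0.7]
finger_gap: 0.397
gripper_force: 0.0
```

Call:
servo_tool(commands=[0,0,0.002,0,0,0,-0.2,0,0,0.002,0,0,0,-0.2])

```text
t: 4.55
tcp_pos: [0.4005, 0.0191, 0.0141]
tool_rot: [0.022, 1.0, -0.0, 0.0]
force: [-1.8, 0.7, 30.3]
finger_gap: 0.401
gripper_force: 14.9
```

Call:
servo_tool(commands=[0,0,-0.005,0,0,0,-0.2,0,0,-0.003,0,0,0,-0.2,-0.01,0,0,0,0,0,-0.2,-0.01,0,0,0,0,0,-0.2,-0.01,0,0,0,0,0,-0.2,-0.003,0,0,0,0,0,-0.2,-0.003,0,0,0,0,0,-0.2,-0.003,0,0,0,0,0,-0.2,-0.003,0,0,0,0,0,-0.2])

```text
t: 5.3
tcp_pos: [0.4214, 0.0182, 0.0173]
tool_rot: [0.022, 1.0, 0.0, -0.0]
force: [-0.1, -0.7, 1.2]
finger_gap: 0.4
gripper_force: 0.0
```

Call:
servo_tool(commands=[-0.003,0,0,0,0,0,-0.2,-0.003,0,0,0,0,0,-0.2,-0.003,0,0,0,0,0,-0.2,-0.003,0,0,0,0,0,-0.2])

```text
t: 5.63
tcp_pos: [0.4242, 0.0184, 0.0173]
tool_rot: [0.022, 1.0, 0.001, -0.004]
force: [-6.8, -2.5, 2.8]
finger_gap: 0.401
gripper_force: 3.2
```

Call:
servo_tool(commands=[-0.0025,0,0,0,0,0,-0.2,-0.0025,0,0,0,0,0,-0.2,-0.0025,0,0,0,0,0,-0.2,-0.0025,0,0,0,0,0,-0.2])

```text
t: 5.97
tcp_pos: [0.4266, 0.0187, 0.0173]
tool_rot: [0.022, 1.0, 0.001, -0.006]
force: [-7.9, -1.8, 5.1]
finger_gap: 0.4
gripper_force: 4.1
```

Call:
servo_tool(commands=[-0.0025,0,0,0,0,0,-0.2,-0.0025,0,0,0,0,0,-0.2,-0.0025,0,0,0,0,0,-0.2,-0.0025,0,0,0,0,0,-0.2])

```text
t: 6.3
tcp_pos: [0.4311, 0.0186, 0.0173]
tool_rot: [0.022, 1.0, 0.001, -0.007]
force: [-8.6, -2.4, 5.8]
finger_gap: 0.398
gripper_force: 4.4
```

Call:
servo_tool(commands=[-0.0025,0,0,0,0,0,-0.2,-0.0025,0,0,0,0,0,-0.2,-0.0025,0,0,0,0,0,-0.2])

```text
t: 6.55
tcp_pos: [0.4346, 0.0185, 0.0173]
tool_rot: [0.022, 1.0, 0.001, -0.007]
force: [-10.0, -0.4, 6.2]
finger_gap: 0.401
gripper_force: 4.5
```

```bash
python3 - <<'E'
from h import *
w=manip.snapshot("wrist");t=manip.snapshot("top");S=manip.sense();j=[.5118,.0553,-.0455]
print(S["t"],S["tcp_pos"],S["force"],"tcp in jig",injig(j,S["tcp_pos"]))
cv2.imwrite("pics/w2.png",w["img"][:,:,::-1])
m=best(t,"plate",(317,195));v,e=hullfit([(t,m)],(.075,.11,.01),.015,[.485,.015,-.05]);print(v,e,injig(j,v),v[2]-j[2])
E
```

```text
6.65 [0.43517113 0.01839198 0.01728117] [-8.0735937  -1.27906821  5.38766787] tcp in jig [[-0.07487083 -0.04035523]]
[ 0.54463865 -0.2816832  -0.05237477] 6.5339939567109 [[ 0.04813211 -0.3351408 ]] -0.006874772488741521
```

View pics/w2.png

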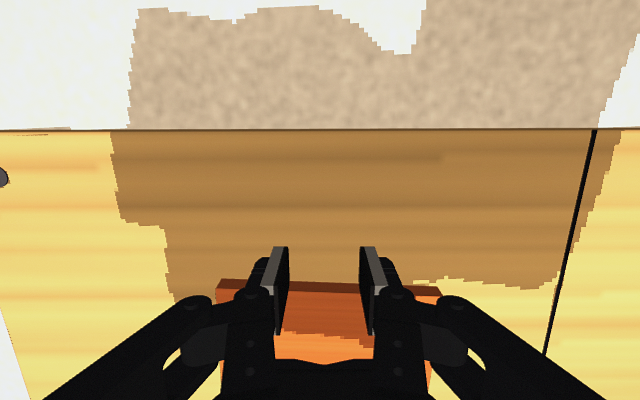

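The plate is being pushed. Its near edge runs from (217,281) to (440,288), so it is almost square, and the line stays well ahead at column 570. Continuing gently.

Call:
servo_tool(commands=[-0.002,0,0,0,0,0,-0.2,-0.002,0,0,0,0,0,-0.2,-0.002,0,0,0,0,0,-0.2,-0.002,0,0,0,0,0,-0.2])

```text
t: 7.03
tcp_pos: [0.4386, 0.0183, 0.0173]
tool_rot: [0.022, 1.0, 0.001, -0.007]
force: [-9.2, -3.0, 7.3]
finger_gap: 0.405
gripper_force: 4.6
```

Call:
servo_tool(commands=[-0.002,0,0,0,0,0,-0.2,-0.002,0,0,0,0,0,-0.2,-0.002,0,0,0,0,0,-0.2])

```text
t: 7.28
tcp_pos: [0.4411, 0.0182, 0.0172]
tool_rot: [0.022, 1.0, 0.001, -0.007]
force: [-9.2, -1.2, 6.6]
finger_gap: 0.4
gripper_force: 4.8
```

Call:
servo_tool(commands=[-0.0012,0,0,0,0,0,-0.2,-0.0012,0,0,0,0,0,-0.2,-0.0012,0,0,0,0,0,-0.2])

```text
t: 7.53
tcp_pos: [0.4425, 0.0183, 0.0172]
tool_rot: [0.022, 1.0, 0.001, -0.008]
force: [-10.0, -1.8, 6.6]
finger_gap: 0.403
gripper_force: 4.9
```

Call:
servo_tool(commands=[-0.0008,0,0,0,0,0,-0.2,-0.0008,0,0,0,0,0,-0.2,-0.0008,0,0,0,0,0,-0.2])

```text
t: 7.78
tcp_pos: [0.4435, 0.0184, 0.0172]
tool_rot: [0.022, 1.0, 0.001, -0.008]
force: [-10.5, -1.3, 6.6]
finger_gap: 0.398
gripper_force: 5.2
```

Call:
servo_tool(commands=[-0.001,0,-0.0004,0,0,0,-0.2,-0.001,0,-0.0004,0,0,0,-0.2,-0.001,0,0,0,0,0,-0.2])

```text
t: 8.03
tcp_pos: [0.4501, 0.0174, 0.0174]
tool_rot: [0.022, 1.0, 0.0, -0.003]
force: [-3.5, 0.5, -2.2]
finger_gap: 0.401
gripper_force: 1.6
```

Call:
servo_tool(commands=[-0.001,0,0,0,0,0,-0.2,-0.001,0,0,0,0,0,-0.2,-0.001,0,0,0,0,0,-0.2])

```text
t: 8.28
tcp_pos: [0.4508, 0.0173, 0.0174]
tool_rot: [0.022, 1.0, 0.001, -0.004]
force: [-7.8, -1.9, 0.1]
finger_gap: 0.397
gripper_force: 3.8
```

Call:
servo_tool(commands=[-0.0008,0,0,0,0,0,-0.2,-0.0008,0,0,0,0,0,-0.2])

```text
t: 8.45
tcp_pos: [0.4509, 0.0173, 0.0174]
tool_rot: [0.022, 1.0, 0.001, -0.005]
force: [-8.8, -1.7, 0.3]
finger_gap: 0.406
gripper_force: 4.3
```

Call:
servo_tool(commands=[-0.0006,0,0,0,0,0,-0.2,0,0,0,0,0,0,-0.2])

```text
t: 8.62
tcp_pos: [0.4508, 0.0173, 0.0174]
tool_rot: [0.022, 1.0, 0.001, -0.005]
force: [-8.2, -1.5, 0.0]
finger_gap: 0.401
gripper_force: 4.2
```

Call:
servo_tool(commands=[-0.0006,0,0,0,0,0,-0.2,0,0,0,0,0,0,-0.2])

```text
t: 8.78
tcp_pos: [0.4508, 0.0173, 0.0174]
tool_rot: [0.022, 1.0, 0.001, -0.005]
force: [-9.0, -1.9, 1.3]
finger_gap: 0.404
gripper_force: 4.4
```

```bash
python3 - <<'E'
from h import *
w=manip.snapshot("wrist");s=manip.snapshot("side");S=manip.sense();j=[.5118,.0553,-.0455]
print(S["t"],S["tcp_pos"],S["force"],"tcp in jig",injig(j,S["tcp_pos"]))
a=w["img"][:,:,::-1];cv2.imwrite("pics/w3.png",a)
b=cv2.resize(s["img"][190:290,220:380,::-1],None,fx=4,fy=4,interpolation=2);cv2.imwrite("pics/s3.png",b)
E
```

```text
8.8833 [0.45082107 0.01729993 0.01737827] [-8.47725659 -2.59078683  1.26381042] tcp in jig [[-0.05918742 -0.04073432]]
```

View pics/s3.png

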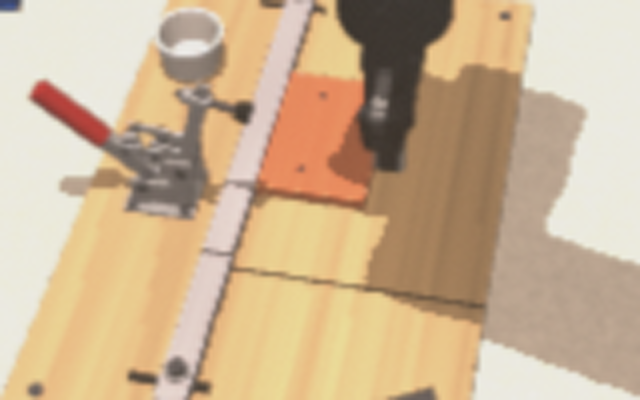

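Call:
servo_tool(commands=[-0.001,0,0,0,0,0,-0.2,-0.001,0,0,0,0,0,-0.2])

```text
t: 9.05
tcp_pos: [0.4508, 0.0173, 0.0174]
tool_rot: [0.022, 1.0, 0.001, -0.006]
force: [-10.1, -3.4, 2.2]
finger_gap: 0.401
gripper_force: 5.4
```

Call:
servo_tool(commands=[-0.001,0,0,0,0,0,-0.2,0,0,0,0,0,0,-0.2])

```text
t: 9.22
tcp_pos: [0.4508, 0.0173, 0.0174]
tool_rot: [0.022, 1.0, 0.001, -0.007]
force: [-11.2, -2.7, 2.8]
finger_gap: 0.401
gripper_force: 5.5
```

Call:
servo_tool(commands=[0.002,0,0,0,0,0,-0.2,0.004,0,0,0,0,0,-0.2,0.01,0,0,0,0,0,-0.2,0.03,0,0,0,0,0,-0.2,0.03,0,-0.03,0,0,0,-0.2,0,0,-0.08,0,0,0,-0.2,0,0,-0.08,0,0,0,-0.2,0,0,-0.08,0,0,0,-0.2,0,0,0,0,0,0,-0.2,0,0,0,0,0,0,-0.2])

```text
t: 10.05
tcp_pos: [0.4231, 0.0175, 0.1557]
tool_rot: [0.022, 1.0, -0.001, 0.006]
force: [0.1, 0.3, -0.2]
finger_gap: 0.404
gripper_force: 0.0
```

```bash
python3 - <<'E'
from h import *
w=manip.snapshot("wrist");t=manip.snapshot("top");S=manip.sense();j=[.5118,.0553,-.0455]
print(S["t"],S["tcp_pos"],S["tool_rot"],S["force"],"tcp in jig",injig(j,S["tcp_pos"]),S["q"].round(2))
for n,p in(("w",w),("t",t)):
    D=[d for d in manip.silhouettes(p,"plate")]
    print(n,[(np.round(d["box"]).tolist(),round(d["conf"],2)) for d in D])
a=w["img"][:,:,::-1];cv2.imwrite("pics/w4.png",a);np.savez("w4.npz",**{k:w[k] for k in("img","mtx","world_to_cam")})
E
```

```text
10.15 [0.42011485 0.01805695 0.153022  ] [ 2.21952619e-02  9.99752712e-01 -2.56499338e-04  1.34891856e-03] [-0.76670677  0.36069951 -1.09086274] tcp in jig [[-0.08989629 -0.04137474]] [-0.22  0.4   2.01  0.    0.73 -1.75]
w [([267.0, 225.0, 122.0, 76.0], 0.96), ([3.0, 234.0, 115.0, 138.0], 0.81), ([600.0, 1.0, 40.0, 44.0], 0.73)]
t [([385.0, 159.0, 39.0, 44.0], 0.88), ([297.0, 132.0, 6.0, 25.0], 0.48)]
```

View pics/w4.png

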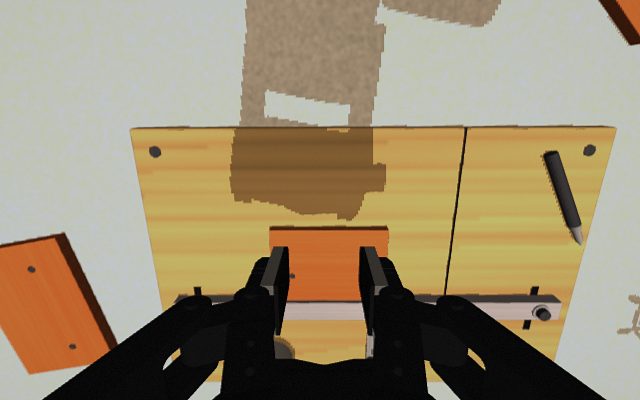

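The plate now lies parallel to the fence: near edge row 228 at columns 270 to 388, fence at row 300, and the line at column 452 still well ahead.

```bash
python3 - <<'E'
from h import *
p=dict(np.load("w4.npz"));im=p["img"];j=[.5118,.0553,-.0455]
N=hedge(im,[*range(275,384,3)],lambda c:222,lambda c:238,(1,0.5,0),1)
P=unproj(p,N,.025);c,v=fit(P);v*=np.sign(v[1]);print("near top edge yaw",np.arctan2(-v[0],v[1]),injig(j,c),N[::12].round(1).tolist())
V=lambda rows,c0,c1,s:hedge(im.transpose(1,0,2),rows,lambda r:c0,lambda r:c1,(1,-1,-2),s)[:,::-1]
A=V(range(234,244),262,276,1);B=V(range(234,244),382,396,-1)
print("trail",A.mean(0),injig(j,unproj(p,A,.025)).mean(0),"lead",B.mean(0),injig(j,unproj(p,B,.025)).mean(0))
L=unproj(p,vline(im,range(135,290,3),lambda r:466-(r-128)*.126-7,lambda r:466-(r-128)*.126+8),.015)
c,v=fit(L);v*=np.sign(v[0]);print("line",injig(j,c),np.arctan2(v[1],v[0]))
E1=hedge(im,[*range(150,225,4),*range(395,455,4),*range(480,600,4)],lambda c:121,lambda c:136,(1,0,-1),1)
c2,v2=fit(unproj(p,E1,.015));v2*=np.sign(v2[1]);print("front",injig(j,c2),np.arctan2(-v2[0],v2[1]))
F=hedge(im,[*range(405,440,3),*range(455,520,4)],lambda c:288,lambda c:306,(0,0,1),1)
for z in(.015,.029):c3,v3=fit(unproj(p,F,z));v3*=np.sign(v3[1]);print("fence",z,np.arctan2(-v3[0],v3[1]),injig(j,c3))
E
```

```text
near top edge yaw -0.04279085 [[-0.04892198 -0.03118068]] [[275.0, 229.9], [311.0, 229.9], [347.0, 229.9], [383.0, 229.9]]
trail [268.94722132 238.5       ] [-0.04021163 -0.09186267] lead [388.12656835 238.5       ] [-0.0404822   0.01780636]
line [[-0.08234627  0.0801314 ]] -0.040687658
front [[-0.14034527  0.07491335]] -0.040475804
fence 0.015 -0.0 [[-0.50875503 -0.07852163]]
fence 0.029 -0.0 [[-0.50875503 -0.07852163]]h.py:48: RuntimeWarning: invalid value encountered in scalar divide
  o.append((c,a+.5+(d*np.arange(len(d))).sum()/d.sum()))
```

Call:
servo_tool(commands=[0,0,0,0,0,0.0192,-0.2,0,0,0,0,0,0.0192,-0.2,0,0,0,0,0,0.0192,-0.2,0,0,0,0,0,0.0192,-0.2,0,0,0,0,0,0.0192,-0.2,0,0,0,0,0,0.0192,-0.2,0,0,0,0,0,0.0192,-0.2,0,0,0,0,0,0.0192,-0.2,0,0,0,0,0,0.0192,-0.2,0,0,0,0,0,0.0192,-0.2,0,0,0,0,0,0.0192,-0.2,0,0,0,0,0,0.0192,-0.2])

```text
t: 11.25
tcp_pos: [0.4185, 0.0184, 0.1512]
tool_rot: [0.681, 0.732, -0.001, -0.002]
force: [-0.4, 1.5, -0.3]
finger_gap: 0.399
gripper_force: 0.0
```

Call:
servo_tool(commands=[0,0,0,0,0,0.0196,-0.2,-0.0383,0.0385,0,0,0,0,-0.2,-0.0383,0.0385,0,0,0,0,-0.2,-0.0383,0.0385,0,0,0,0,-0.2,-0.0383,0.0385,0,0,0,0,-0.2,0,0,0,0,0,0,-0.2,0,0,0,0,0,0,-0.2])

```text
t: 11.83
tcp_pos: [0.493, -0.0626, 0.151]
tool_rot: [0.723, 0.691, -0.001, -0.001]
force: [-0.4, 1.0, -0.5]
finger_gap: 0.402
gripper_force: 0.0
```

```bash
python3 - <<'E'
from h import *
S=manip.sense();j=[.5118,.0553,-.0435]
M=R.from_quat(S["tool_rot"]).as_matrix();print(S["t"],S["tcp_pos"],injig(j,S["tcp_pos"]),"yaw err",np.arctan2(M[1,1],M[0,1])-j[2],M[:,2],S["q"].round(2),S["force"])
E
```

```text
11.8333 [ 0.49300062 -0.06256587  0.15099945] [[-0.01365605 -0.11857189]] yaw err -0.002714308515400936 [-2.31922791e-03  9.44174464e-04 -9.99996865e-01] [-0.35  0.48  1.83  0.    0.84 -0.31] [-0.37018304  0.95018199 -0.49795651]
```

Call:
servo_tool(commands=[0,0,0.0575,0,0,0,-0.2,0,0,0.0575,0,0,0,-0.2,0,0,0.0575,0,0,0,-0.2,0,0,0.0575,0,0,0,-0.2,0,0,0.014,0,0,0,-0.2,0,0,0.014,0,0,0,-0.2,0,0,0.007,0,0,0,-0.2,0,0,0,0,0,0,-0.2])

```text
t: 12.5
tcp_pos: [0.4926, -0.0614, 0.0204]
tool_rot: [0.722, 0.691, -0.0, -0.0]
force: [-0.1, -0.0, 0.3]
finger_gap: 0.396
gripper_force: 0.0
```

Call:
servo_tool(commands=[0.005,0,0,0,0,0,-0.2,0.005,0,0,0,0,0,-0.2,0.005,0,0,0,0,0,-0.2,0.003,0,0,0,0,0,-0.2,0.003,0,0,0,0,0,-0.2,0.003,0,0,0,0,0,-0.2,0,0,0,0,0,0,-0.2])

```text
t: 13.08
tcp_pos: [0.4933, -0.0494, 0.0205]
tool_rot: [0.722, 0.691, 0.0, 0.0]
force: [-0.2, 0.1, 0.7]
finger_gap: 0.395
gripper_force: 0.0
```

Call:
servo_tool(commands=[0,0,0.003,0,0,0,-0.2,0.003,0,0,0,0,0,-0.2,0.003,0,0,0,0,0,-0.2,0.003,0,0,0,0,0,-0.2])

```text
t: 13.42
tcp_pos: [0.4934, -0.0459, 0.0186]
tool_rot: [0.722, 0.692, -0.001, 0.0]
force: [-1.5, -6.0, -0.3]
finger_gap: 0.402
gripper_force: 2.8
```

Call:
servo_tool(commands=[0.003,0,0,0,0,0,-0.2,0.003,0,0,0,0,0,-0.2])

```text
t: 13.58
tcp_pos: [0.4935, -0.0431, 0.0187]
tool_rot: [0.722, 0.692, -0.001, 0.0]
force: [-0.9, -4.6, -0.2]
finger_gap: 0.396
gripper_force: 2.8
```

Call:
servo_tool(commands=[0.003,0,0,0,0,0,-0.2,0.003,0,0,0,0,0,-0.2])

```text
t: 13.75
tcp_pos: [0.4937, -0.0401, 0.0187]
tool_rot: [0.722, 0.692, -0.001, 0.0]
force: [-1.6, -5.6, -0.8]
finger_gap: 0.4
gripper_force: 2.8
```

Call:
servo_tool(commands=[0.004,0,0,0,0,0,-0.2,0.004,0,0,0,0,0,-0.2,0.004,0,0,0,0,0,-0.2,0.004,0,0,0,0,0,-0.2,0.004,0,0,0,0,0,-0.2,0.004,0,0,0,0,0,-0.2,0.004,0,0,0,0,0,-0.2,0.004,0,0,0,0,0,-0.2])

```text
t: 14.42
tcp_pos: [0.4944, -0.0241, 0.0187]
tool_rot: [0.722, 0.692, -0.001, 0.0]
force: [-1.9, -6.0, 0.5]
finger_gap: 0.395
gripper_force: 2.8
```

Call:
servo_tool(commands=[0.004,0,0,0,0,0,-0.2,0.004,0,0,0,0,0,-0.2,0.004,0,0,0,0,0,-0.2,0.004,0,0,0,0,0,-0.2,0.004,0,0,0,0,0,-0.2,0.004,0,0,0,0,0,-0.2,0.004,0,0,0,0,0,-0.2,0.004,0,0,0,0,0,-0.2])

```text
t: 15.08
tcp_pos: [0.495, -0.0081, 0.0187]
tool_rot: [0.722, 0.692, -0.001, 0.0]
force: [-1.6, -5.9, -2.4]
finger_gap: 0.399
gripper_force: 2.8
```

Call:
servo_tool(commands=[0.004,0,0,0,0,0,-0.2,0.004,0,0,0,0,0,-0.2,0.004,0,0,0,0,0,-0.2,0.004,0,0,0,0,0,-0.2,0,0,0,0,0,0,-0.2])

```text
t: 15.5
tcp_pos: [0.4953, 0.0003, 0.0187]
tool_rot: [0.722, 0.692, -0.0, 0.0]
force: [-1.0, -5.1, -0.8]
finger_gap: 0.404
gripper_force: 2.1
```

```bash
python3 - <<'E'
from h import *
w=manip.snapshot("wrist");t=manip.snapshot("top");S=manip.sense();j=[.5118,.0553,-.0435]
print(S["t"],S["tcp_pos"],S["force"],injig(j,S["tcp_pos"]))
np.savez("w5.npz",**{k:w[k] for k in("img","mtx","world_to_cam")})
np.savez("t5.npz",**{k:t[k] for k in("img","mtx","world_to_cam")})
b=cv2.resize(t["img"][130:250,235:375,::-1],None,fx=3,fy=3,interpolation=2)
a=cv2.resize(w["img"][:,:,::-1],(576,360));o=np.zeros((360,1000,3),np.uint8);o[:,:576]=a;o[:,576:996]=b[:360,:420]
cv2.imwrite("pics/c5.png",cv2.resize(o,(800,288),interpolation=3))
E
```

```text
15.6 [4.95318718e-01 2.95552277e-04 1.86591263e-02] [-1.37221298 -5.0460627  -1.10902607] [[-0.01407375 -0.05566912]]
```

View pics/c5.png

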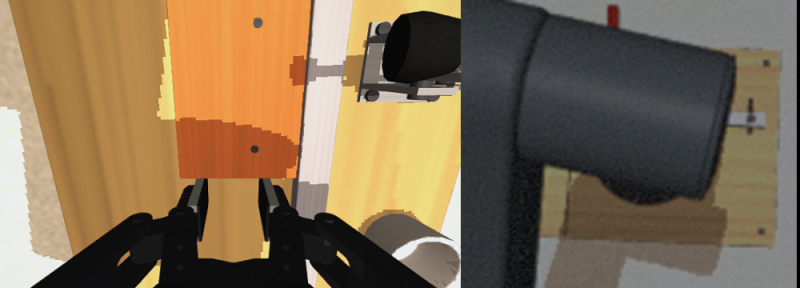

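The wrist view shows the plate still flush along the fence. It is held at its trailing edge by both fingers and the clamp is open on the right. I'll push 8 mm more, then lift and measure at the line.

Call:
servo_tool(commands=[0.004,0,0,0,0,0,-0.2,0.004,0,0,0,0,0,-0.2,0.004,0,0,0,0,0,-0.2,0.004,0,0,0,0,0,-0.2,0,0,0,0,0,0,-0.2])

```text
t: 16.02
tcp_pos: [0.4957, 0.0087, 0.0187]
tool_rot: [0.722, 0.691, -0.0, -0.0]
force: [-1.2, -3.8, -0.6]
finger_gap: 0.407
gripper_force: 1.7
```

Call:
servo_tool(commands=[-0.002,0,0,0,0,0,-0.2,-0.006,0,0,0,0,0,-0.2,-0.01,0,-0.02,0,0,0,-0.2,0,0,-0.06,0,0,0,-0.2,0.045,0,-0.06,0,0,0,-0.2,0.045,0,0,0,0,0,-0.2,0,0,0,0,0,0,-0.2,0,0,0,0,0,0,-0.2,0,0,0,0,0,0,-0.2])

```text
t: 16.77
tcp_pos: [0.4972, 0.0444, 0.089]
tool_rot: [0.722, 0.691, -0.0, 0.0]
force: [0.2, -1.4, -1.1]
finger_gap: 0.397
gripper_force: 0.0
```

```bash
python3 - <<'E'
from h import *
w=manip.snapshot("wrist");S=manip.sense();j=[.5118,.0553,-.0435]
print(S["t"],S["tcp_pos"],S["qd"].round(3),injig(j,S["tcp_pos"]))
np.savez("w6.npz",**{k:w[k] for k in("img","mtx","world_to_cam")})
cv2.imwrite("pics/w6.png",w["img"][:,:,::-1])
print(proj(w,[[.5118+.05*.9,.0553+.08,.015],[.49,.135,.015]]))
E
```

```text
16.8167 [0.49715716 0.04418686 0.08867904] [-0.007  0.011  0.001 -0.    -0.003  0.003] [[-0.01414572 -0.01173939]]
[[412.40191206  72.31902857]
 [305.63773993  77.76458921]]
```

View pics/w6.png

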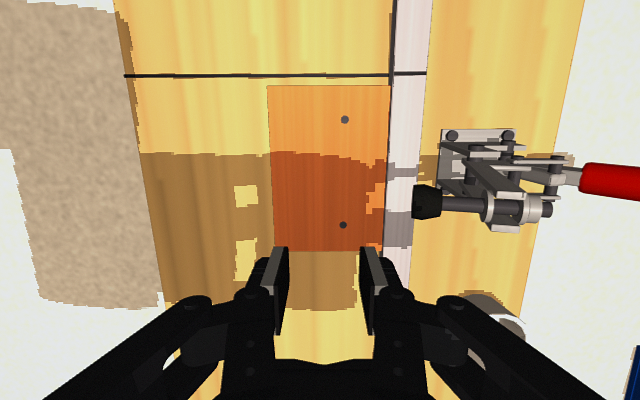

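The line is at row 75 and the plate's leading edge at row 86, columns 267 to 390. The plate lies along the fence and the clamp is open.

```bash
cat > meas.py <<'E'
from h import *
import sys
def meas(p,r0=86,rl=75,rt=250):
    im=p["img"]
    Lp=vline(im.transpose(1,0,2),range(150,380,4),lambda c:rl-7,lambda c:min(rl+8,r0-3))[:,::-1]
    c,v=fit(unproj(p,Lp,.015));v*=np.sign(v[0]);yl=np.arctan2(v[1],v[0]);j=[.5118,.0553,yl]
    E=hedge(im,range(275,384,3),lambda c:r0-5,lambda c:r0+6,(.3,1,1),-1)
    e,ve=fit(unproj(p,E,.025));ve*=np.sign(ve[0])
    V=lambda a,b,r,s:hedge(im.transpose(1,0,2),r,lambda r:a,lambda r:b,(0,-1,-1),s)[:,::-1]
    N=V(262,280,range(int(r0)+8,240,4),1);n,vn=fit(unproj(p,N,.025));vn*=np.sign(vn[1])
    print("line yaw",yl,"lead-edge yaw",np.arctan2(ve[1],ve[0]),"side yaw",np.arctan2(-vn[0],vn[1]),"rows",Lp[:,1].mean(),E[:,1].mean())
    print("edge rel line (m):",injig(j,e)[0,1]-injig(j,c)[0,1],"line y",injig(j,c)[0,1],"near side x",injig(j,n)[0,0])
if __name__=="__main__": meas(dict(np.load("w6.npz")))
E
python3 meas.py
```

```text
line yaw -0.041360855 lead-edge yaw -0.041683145 side yaw -0.037697986 rows 75.23159795513385 84.27416856603851
edge rel line (m): -0.005873795596983977 line y 0.08024309397103804 near side x -0.04850147126816986
```

Call:
servo_tool(commands=[-0.045,0,0,0,0,0,-0.2,-0.045,0,0,0,0,0,-0.2,0,0,0,0,0,0,-0.2,0,0,0.06,0,0,0,-0.2,0,0,0.05,0,0,0,-0.2,0,0,0.02,0,0,0,-0.2,0,0,0.01,0,0,0,-0.2,0,0,0,0,0,0,-0.2])

```text
t: 17.48
tcp_pos: [0.4946, -0.0002, 0.0177]
tool_rot: [0.723, 0.691, -0.001, -0.001]
force: [0.6, -1.2, 0.1]
finger_gap: 0.4
gripper_force: 0.0
```

Call:
servo_tool(commands=[0.005,0,0,0,0,0,-0.2,0.005,0,0,0,0,0,-0.2,0.003,0,0,0,0,0,-0.2,0.003,0,0,0,0,0,-0.2,0.003,0,0,0,0,0,-0.2,0.003,0,0,0,0,0,-0.2,0.002,0,0,0,0,0,-0.2,0,0,0,0,0,0,-0.2])

```text
t: 18.15
tcp_pos: [0.4965, 0.0107, 0.0196]
tool_rot: [0.722, 0.692, -0.0, 0.001]
force: [-0.9, -6.2, 3.5]
finger_gap: 0.401
gripper_force: 3.2
```

Call:
servo_tool(commands=[0.002,0,0,0,0,0,-0.2,0.002,0,0,0,0,0,-0.2,0.001,0,0,0,0,0,-0.2,0,0,0,0,0,0,-0.2])

```text
t: 18.48
tcp_pos: [0.4966, 0.0129, 0.0196]
tool_rot: [0.722, 0.692, -0.0, 0.001]
force: [-1.3, -7.6, 3.6]
finger_gap: 0.398
gripper_force: 3.8
```

Call:
servo_tool(commands=[0.001,0,0,0,0,0,-0.2,0,0,0,0,0,0,-0.2])

```text
t: 18.65
tcp_pos: [0.4966, 0.0133, 0.0196]
tool_rot: [0.722, 0.692, -0.0, 0.001]
force: [-1.7, -7.9, 3.2]
finger_gap: 0.4
gripper_force: 3.9
```

Call:
servo_tool(commands=[0.001,0,0,0,0,0,-0.2,0.001,0,0,0,0,0,-0.2,0,0,0,0,0,0,-0.2])

```text
t: 18.9
tcp_pos: [0.4967, 0.0143, 0.0196]
tool_rot: [0.722, 0.692, -0.0, 0.001]
force: [-1.7, -7.8, 3.3]
finger_gap: 0.399
gripper_force: 3.9
```

Call:
servo_tool(commands=[-0.002,0,0,0,0,0,-0.2,-0.006,0,0,0,0,0,-0.2,-0.01,0,-0.02,0,0,0,-0.2,0,0,-0.06,0,0,0,-0.2,0.04,0,-0.06,0,0,0,-0.2,0.038,0,0,0,0,0,-0.2,0,0,0,0,0,0,-0.2,0,0,0,0,0,0,-0.2,0,0,0,0,0,0,-0.2])

```text
t: 19.65
tcp_pos: [0.4971, 0.0455, 0.0888]
tool_rot: [0.722, 0.691, -0.0, -0.0]
force: [-0.8, -0.8, 0.1]
finger_gap: 0.399
gripper_force: 0.0
```

```bash
python3 - <<'E'
from meas import *
w=manip.snapshot("wrist");S=manip.sense();print(S["t"],S["tcp_pos"])
np.savez("w7.npz",**{k:w[k] for k in("img","mtx","world_to_cam")})
cv2.imwrite("pics/w7.png",cv2.resize(w["img"][40:280,110:430,::-1],None,fx=2.4,fy=2.4,interpolation=2))
im=w["img"].astype(int);print("col 200",im[60:95,200].sum(1).tolist());print("col 330",im[60:95,330].tolist())
E
```

```text
19.7 [0.49703763 0.04530742 0.08852919]
col 200 [547, 544, 548, 545, 544, 546, 549, 550, 544, 546, 546, 543, 548, 548, 557, 504, 136, 98, 94, 272, 559, 543, 543, 541, 541, 544, 540, 541, 540, 543, 545, 544, 543, 544, 546]
col 330 [[229, 214, 122], [230, 215, 124], [229, 214, 123], [230, 214, 122], [230, 215, 125], [230, 215, 123], [230, 216, 126], [230, 215, 124], [230, 215, 126], [231, 215, 125], [230, 215, 125], [230, 215, 124], [231, 216, 124], [231, 216, 123], [239, 223, 127], [152, 138, 89], [60, 57, 56], [68, 43, 41], [241, 159, 73], [235, 165, 80], [232, 163, 78], [232, 162, 79], [232, 160, 78], [231, 159, 75], [232, 161, 78], [232, 159, 76], [232, 159, 77], [231, 158, 75], [232, 159, 75], [232, 158, 76], [231, 157, 75], [232, 158, 76], [232, 159, 78], [232, 159, 77], [231, 157, 77]]
```

View pics/w7.png

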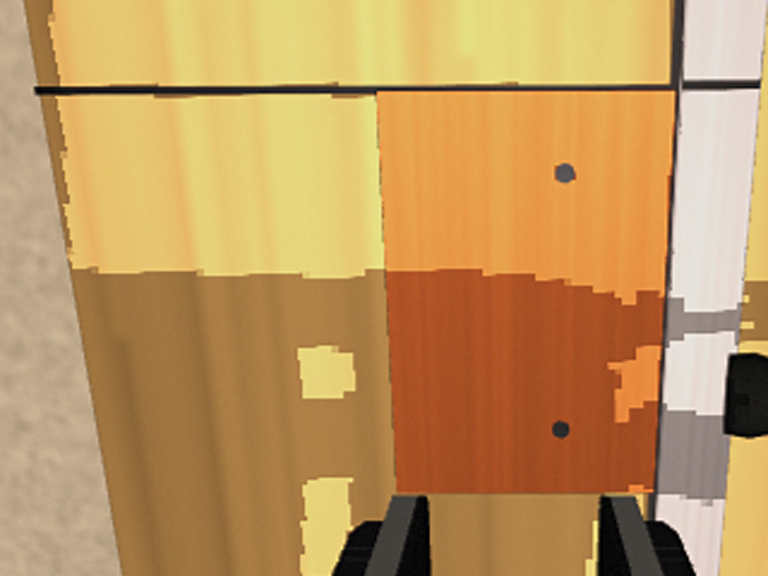

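```bash
python3 - <<'E'
from h import *
p=dict(np.load("w7.npz"));im=p["img"]
Lp=vline(im.transpose(1,0,2),range(130,262,3),lambda c:70,lambda c:85)[:,::-1]
c,v=fit(unproj(p,Lp,.015));v*=np.sign(v[0]);yl=np.arctan2(v[1],v[0])
for y in(yl,-.0414):
    j=[.5118,.0553,y]
    E=hedge(im,range(275,384,3),lambda c:73,lambda c:84,(1,.5,0),1);e,ve=fit(unproj(p,E,.025));ve*=np.sign(ve[0])
    N=hedge(im.transpose(1,0,2),range(90,240,4),lambda r:262,lambda r:284,(0,-1,-1),1)[:,::-1];n,vn=fit(unproj(p,N,.025));vn*=np.sign(vn[1])
    print(yl,np.arctan2(ve[1],ve[0]),np.arctan2(-vn[0],vn[1]),Lp[::14].round(1).tolist(),E[::12].round(1).tolist())
    print("edge-line",injig(j,e)[0,1]-injig(j,c)[0,1],"near x",injig([.5118,.0553,-.0435],n))
E
```

```text
-0.0410023 -0.04178664 -0.037488535 [[130.0, 77.2], [172.0, 76.9], [214.0, 77.1], [256.0, 77.4]] [[275.0, 77.8], [311.0, 77.7], [347.0, 77.7], [383.0, 77.6]]
edge-line -0.0011844309938388031 near x [[-0.04855483  0.02580967]]
-0.0410023 -0.04178664 -0.037488535 [[130.0, 77.2], [172.0, 76.9], [214.0, 77.1], [256.0, 77.4]] [[275.0, 77.8], [311.0, 77.7], [347.0, 77.7], [383.0, 77.6]]
edge-line -0.0011559279982823745 near x [[-0.04855483  0.02580967]]
```

The leading edge now reads about 1.1 mm short of the line's middle, within tolerance. I'll nudge it about 1 mm to centre it.

Call:
servo_tool(commands=[-0.039,0,0,0,0,0,-0.2,-0.039,0,0,0,0,0,-0.2,0,0,0,0,0,0,-0.2,0,0,0.06,0,0,0,-0.2,0,0,0.05,0,0,0,-0.2,0,0,0.02,0,0,0,-0.2,0,0,0.01,0,0,0,-0.2,0,0,0,0,0,0,-0.2])

```text
t: 20.37
tcp_pos: [0.4949, 0.0069, 0.0177]
tool_rot: [0.723, 0.691, -0.001, -0.001]
force: [-0.1, 0.5, 0.4]
finger_gap: 0.399
gripper_force: 0.0
```

Call:
servo_tool(commands=[0.005,0,0,0,0,0,-0.2,0.004,0,0,0,0,0,-0.2,0.003,0,0,0,0,0,-0.2,0.002,0,0,0,0,0,-0.2,0.002,0,0,0,0,0,-0.2,0,0,0,0,0,0,-0.2])

```text
t: 20.87
tcp_pos: [0.4967, 0.0142, 0.0196]
tool_rot: [0.722, 0.692, 0.0, 0.001]
force: [-0.9, -4.4, 3.5]
finger_gap: 0.402
gripper_force: 1.9
```

Call:
servo_tool(commands=[0.001,0,0,0,0,0,-0.2,0.001,0,0,0,0,0,-0.2,0,0,0,0,0,0,-0.2])

```text
t: 21.12
tcp_pos: [0.4967, 0.0144, 0.0196]
tool_rot: [0.722, 0.692, -0.0, 0.001]
force: [-0.7, -8.6, 4.2]
finger_gap: 0.4
gripper_force: 3.9
```

Call:
servo_tool(commands=[0.001,0,0,0,0,0,-0.2,0,0,0,0,0,0,-0.2])

```text
t: 21.28
tcp_pos: [0.4968, 0.0148, 0.0196]
tool_rot: [0.722, 0.692, -0.0, 0.001]
force: [-1.5, -8.5, 4.5]
finger_gap: 0.4
gripper_force: 4.2
```

Call:
servo_tool(commands=[0.001,0,0,0,0,0,-0.2,0,0,0,0,0,0,-0.2,0,0,0,0,0,0,-0.2])

```text
t: 21.53
tcp_pos: [0.4968, 0.0152, 0.0196]
tool_rot: [0.722, 0.692, -0.0, 0.001]
force: [-1.5, -8.4, 4.4]
finger_gap: 0.4
gripper_force: 4.3
```

Call:
servo_tool(commands=[-0.002,0,0,0,0,0,-0.2,-0.006,0,0,0,0,0,-0.2,-0.01,0,-0.02,0,0,0,-0.2,0,0,-0.06,0,0,0,-0.2,0.04,0,-0.06,0,0,0,-0.2,0.038,0,0,0,0,0,-0.2,0,0,0,0,0,0,-0.2,0,0,0,0,0,0,-0.2,0,0,0,0,0,0,-0.2])

```text
t: 22.28
tcp_pos: [0.4971, 0.0466, 0.0888]
tool_rot: [0.722, 0.691, -0.0, -0.0]
force: [-0.4, -0.2, 0.1]
finger_gap: 0.399
gripper_force: 0.0
```

```bash
cat >m2.py <<'E'
from h import *
def m2():
    p=manip.snapshot("wrist");im=p["img"];S=manip.sense();print(S["t"],S["tcp_pos"],injig([.5118,.0553,-.0425],S["tcp_pos"]),S["q"].round(2))
    r=proj(p,[[.4755,.1375,.015]])[0,1]
    Lp=vline(im.transpose(1,0,2),range(130,262,3),lambda c:r-9,lambda c:r+9)[:,::-1]
    c,v=fit(unproj(p,Lp,.015));j=[.5118,.0553,-.0414]
    E=hedge(im,range(275,384,3),lambda c:r-1,lambda c:r+8,(1,.5,0),1);e,_=fit(unproj(p,E,.025))
    N=hedge(im.transpose(1,0,2),range(90,240,4),lambda r:262,lambda r:284,(0,-1,-1),1)[:,::-1];n,vn=fit(unproj(p,N,.025));vn*=np.sign(vn[1])
    print("edge-line",injig(j,e)[0,1]-injig(j,c)[0,1],"near x",injig([.5118,.0553,-.0435],n),np.arctan2(-vn[0],vn[1]),Lp[:,1].mean(),E[:,1].mean(),r)
    print(im[70:84,330].sum(1).tolist(),im[70:84,230].sum(1).tolist())
m2()
E
python3 m2.py
```

```text
22.3333 [0.4970235  0.04632389 0.08849767] [[-0.01438179 -0.00959582]] [-0.13  0.59  1.87 -0.    0.68 -0.09]
edge-line -0.00042425478659802174 near x [[-0.04853213  0.02315539]] -0.037230924 78.97722178411253 78.33095944325324 78.14603960996789
[571, 570, 570, 566, 570, 572, 590, 281, 435, 473, 474, 468, 471, 472] [573, 570, 568, 570, 571, 576, 596, 295, 128, 126, 129, 591, 577, 573]
```

The edge is within about 0.4 mm of the line and the plate is flush. Next I'll shut the fingers and go over to behind the clamp handle.

Call:
servo_tool(commands=[0,0,-0.0667,0,0,0,-1,0,0,-0.0667,0,0,0,-1,0,0,-0.0667,0,0,0,-1,0.0115,0.0698,0,0,0,0,-1,0.0115,0.0698,0,0,0,0,-1,0.0115,0.0698,0,0,0,0,-1,0.0115,0.0698,0,0,0,0,-1,0.0115,0.0698,0,0,0,0,-1,0.0115,0.0698,0,0,0,0,-1,0,0,0,0,0,0,-1,0,0,0,0,0,0,-1])

```text
t: 23.25
tcp_pos: [0.709, 0.0709, 0.1866]
tool_rot: [0.723, 0.691, -0.001, -0.001]
force: [-0.6, -0.4, -0.4]
finger_gap: -0.001
gripper_force: 0.0
```

```bash
python3 - <<'E'
from h import *
s=manip.snapshot("side");t=manip.snapshot("top");S=manip.sense();j=[.5118,.0553,-.0425];print(S["t"],S["tcp_pos"],injig(j,S["tcp_pos"]),S["finger_gap"])
g=lambda x,y,z:[*(np.array(j[:2])+np.array([[np.cos(j[2]),-np.sin(j[2])],[np.sin(j[2]),np.cos(j[2])]])@[x,y]),z]
print("grip end proj",proj(s,[g(.1655,.025,.101),g(.145,.025,.081)]))
a=cv2.resize(s["img"][120:320,180:400,::-1],None,fx=2.5,fy=2.5,interpolation=2);b=t["img"][60:260,200:400,::-1]
o=np.zeros((500,800,3),np.uint8);o[:,:550]=a;o[:250,550:]=cv2.resize(b,(250,250));cv2.imwrite("pics/c8.png",o)
E
```

```text
23.35 [0.70660802 0.07116965 0.18718608] [[0.19395785 0.02413217]] 0.002955891178447448
grip end proj [[229.58097398 211.34723675]
 [238.27195255 217.66228243]]
```

View pics/c8.png

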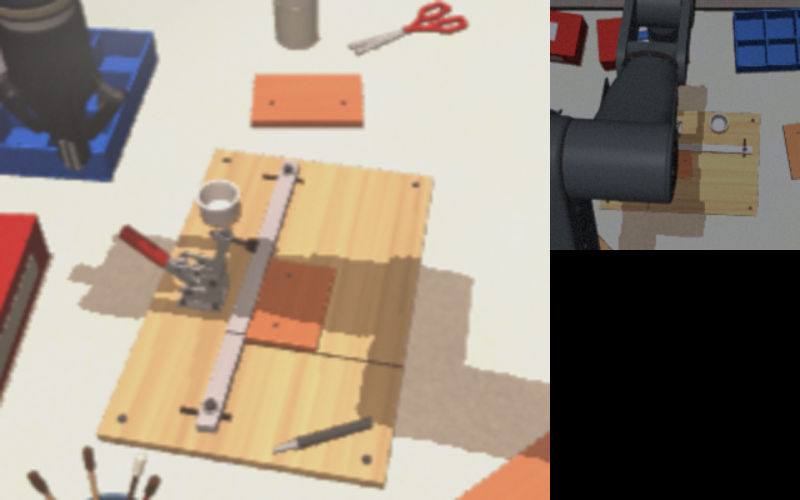

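The plate's edge lies on the line. The handle end is at about side pixel (230,214), which matches its predicted position, and a red box stands near side pixel (198,224). I'll check its clearance before descending.

```bash
python3 - <<'E'
from h import *
import cv2
from types import SimpleNamespace
t=manip.snapshot("side");j=[.5118,.0553,-.0425]
for z in(0,.05,.1):print(z,injig(j,unproj(t,[[199,222],[194,206],[189,266]],z)).round(3).tolist())
E
```

```text
0 [[0.286, -0.006], [0.327, -0.064], [0.25, 0.142]]
0.05 [[0.258, 0.034], [0.296, -0.021], [0.224, 0.173]]
0.1 [[0.229, 0.074], [0.264, 0.023], [0.197, 0.203]]
```

Call:
servo_tool(commands=[0,0,0.0535,0,0,0,-1,0,0,0.0535,0,0,0,-1,0,0,0.0535,0,0,0,-1,0,0,0.0535,0,0,0,-1,0,0,0,0,0,0,-1,0,0,0,0,0,0,-1])

```text
t: 23.9
tcp_pos: [0.7059, 0.0717, 0.0806]
tool_rot: [0.723, 0.691, -0.002, -0.002]
force: [0.0, -0.3, -0.1]
finger_gap: -0.002
gripper_force: 0.0
```

Call:
servo_tool(commands=[0,-0.006,0,0,0,0,-1,0,-0.006,0,0,0,0,-1,0,-0.006,0,0,0,0,-1,0,-0.006,0,0,0,0,-1])

```text
t: 24.23
tcp_pos: [0.6974, 0.0724, 0.0839]
tool_rot: [0.723, 0.691, 0.002, 0.002]
force: [4.5, -0.9, 1.3]
finger_gap: 0.002
gripper_force: 2.6
```

Call:
servo_tool(commands=[0,-0.006,0,0,0,0,-1,0,-0.006,0,0,0,0,-1,0,-0.006,0,0,0,0,-1,0,-0.006,0,0,0,0,-1])

```text
t: 24.57
tcp_pos: [0.6936, 0.0725, 0.0873]
tool_rot: [0.723, 0.691, 0.008, 0.008]
force: [12.0, 0.3, 8.7]
finger_gap: -0.003
gripper_force: 6.4
```

Call:
servo_tool(commands=[0,-0.003,-0.012,0,0,0,-1,0,-0.005,-0.008,0,0,0,-1,0,-0.006,-0.006,0,0,0,-1,0,-0.006,-0.006,0,0,0,-1])

```text
t: 24.9
tcp_pos: [0.6781, 0.0731, 0.1009]
tool_rot: [0.723, 0.691, 0.004, 0.004]
force: [4.5, -0.4, 3.9]
finger_gap: -0.001
gripper_force: 2.4
```

Call:
servo_tool(commands=[0,-0.006,-0.005,0,0,0,-1,0,-0.006,-0.005,0,0,0,-1,0,-0.006,-0.005,0,0,0,-1])

```text
t: 25.15
tcp_pos: [0.6654, 0.0738, 0.1062]
tool_rot: [0.723, 0.691, 0.0, 0.0]
force: [2.1, -0.8, 2.4]
finger_gap: 0.003
gripper_force: 1.4
```

Call:
servo_tool(commands=[0,-0.008,-0.001,0,0,0,-1,0,-0.008,0,0,0,0,-1,0,-0.008,0,0,0,0,-1,0,-0.008,0.001,0,0,0,-1,0,-0.008,0.001,0,0,0,-1])

```text
t: 25.57
tcp_pos: [0.6438, 0.0749, 0.104]
tool_rot: [0.723, 0.691, -0.001, -0.001]
force: [1.8, 0.0, 1.3]
finger_gap: -0.003
gripper_force: 0.8
```

Call:
servo_tool(commands=[0,-0.006,0.001,0,0,0,-1,0,-0.006,0.001,0,0,0,-1,0,-0.006,0.001,0,0,0,-1,0,-0.006,0.001,0,0,0,-1])

```text
t: 25.9
tcp_pos: [0.6328, 0.0753, 0.1026]
tool_rot: [0.723, 0.691, -0.0, -0.0]
force: [1.3, 0.1, 1.7]
finger_gap: 0.002
gripper_force: 0.7
```

Call:
servo_tool(commands=[0,-0.006,0,0,0,0,-1,0,-0.006,0,0,0,0,-1,0,-0.006,0,0,0,0,-1,0,0,0,0,0,0,-1])

```text
t: 26.23
tcp_pos: [0.6242, 0.0756, 0.1029]
tool_rot: [0.723, 0.691, 0.0, 0.0]
force: [1.1, -0.2, 0.0]
finger_gap: 0.002
gripper_force: 0.9
```

Call:
servo_tool(commands=[0,-0.005,0,0,0,0,-1,0,-0.005,0,0,0,0,-1,0,0,0,0,0,0,-1])

```text
t: 26.48
tcp_pos: [0.6187, 0.0759, 0.1028]
tool_rot: [0.723, 0.691, -0.0, -0.0]
force: [2.0, -1.0, -0.1]
finger_gap: 0.002
gripper_force: 1.2
```

Call:
servo_tool(commands=[0,-0.003,0,0,0,0,-1,0,-0.003,0,0,0,0,-1,0,0,0,0,0,0,-1])

```text
t: 26.73
tcp_pos: [0.6151, 0.0761, 0.1026]
tool_rot: [0.723, 0.691, -0.001, -0.001]
force: [0.8, 0.5, 0.5]
finger_gap: -0.003
gripper_force: 0.5
```

Call:
servo_tool(commands=[0,-0.003,0,0,0,0,-1,0,-0.003,0,0,0,0,-1,0,0,0,0,0,0,-1])

```text
t: 26.98
tcp_pos: [0.614, 0.0761, 0.1029]
tool_rot: [0.723, 0.691, 0.001, 0.001]
force: [3.4, 0.2, -1.3]
finger_gap: -0.002
gripper_force: 1.5
```

Call:
servo_tool(commands=[0,-0.003,0,0,0,0,-1,0,-0.003,0,0,0,0,-1,0,0,0,0,0,0,-1])

```text
t: 27.23
tcp_pos: [0.6137, 0.076, 0.1034]
tool_rot: [0.723, 0.691, 0.003, 0.003]
force: [8.3, -0.6, -4.0]
finger_gap: -0.0
gripper_force: 3.3
```

Call:
servo_tool(commands=[0,-0.003,0,0,0,0,-1,0,-0.003,0,0,0,0,-1,0,0,0,0,0,0,-1])

```text
t: 27.48
tcp_pos: [0.6134, 0.076, 0.1039]
tool_rot: [0.723, 0.691, 0.005, 0.005]
force: [11.2, 0.8, -6.9]
finger_gap: 0.002
gripper_force: 5.0
```

The handle is against its stop: position is holding while the force rises. Backing off along +x, then up, and checking.

Call:
servo_tool(commands=[0,0.012,0,0,0,0,-1,0,0.02,0,0,0,0,-1,0,0.03,0,0,0,0,-1,0,0.03,-0.04,0,0,0,-1,0,0,-0.08,0,0,0,-1,0,0,-0.08,0,0,0,-1,0,0,0,0,0,0,-1,0,0,0,0,0,0,-1])

```text
t: 28.15
tcp_pos: [0.6537, 0.0745, 0.2058]
tool_rot: [0.723, 0.691, 0.001, 0.001]
force: [-1.0, -0.1, 0.4]
finger_gap: 0.002
gripper_force: 0.0
```

```bash
python3 - <<'E'
from h import *
s=manip.snapshot("side");w=manip.snapshot("wrist");S=manip.sense();print(S["t"],S["tcp_pos"],S["force"])
a=cv2.resize(s["img"][180:290,210:340,::-1],None,fx=4,fy=4,interpolation=2);o=np.zeros((440,800,3),np.uint8);o[:,:520]=a
o[:175,520:]=cv2.resize(w["img"][:,:,::-1],(280,175),interpolation=3);cv2.imwrite("pics/c9.png",o)
j=[.5118,.0553,-.0425];c,s_=np.cos(j[2]),np.sin(j[2])
for a in(1.02,.9,.8):
    b=np.radians(46)-a;x,z=.0965+.096*np.sin(b),.0345+.096*np.cos(b);P=[[j[0]+c*x-s_*.025,j[1]+s_*x+c*.025,z]]
    print(a,(proj(s,P)-[210,180])*4)
E
```

```text
28.25 [0.65142695 0.07455418 0.20208573] [ 0.12274989 -0.03733985 -0.18826628]
1.02 [[207.89401578 114.92904965]]
0.9 [[190.09998526 110.48221463]]
0.8 [[175.2975494  107.92060661]]
```

View pics/c9.png

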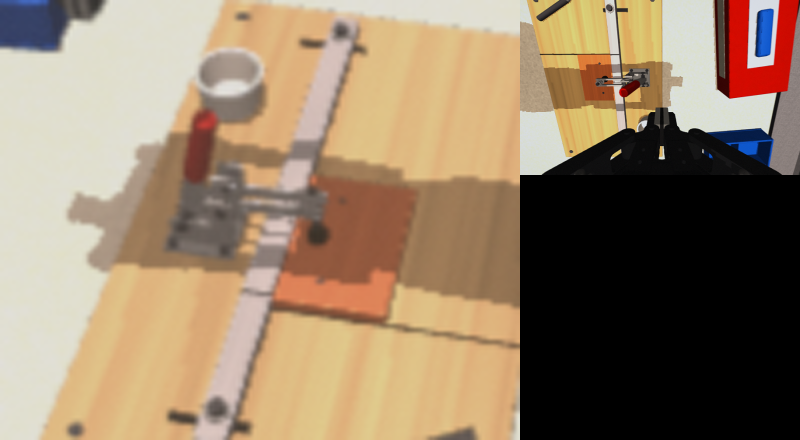

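The handle end is at (207,115), matching 1.02 rad. The foot stands on the plate at (317,232), and the leading edge is on the line. The arm is clear, so I'm handing in.

```bash
python3 -c "
from station import manip
print(manip.sign_off())"
```

```text
the job is handed in; nothing more can be done
None
```

I handed the job in at about 28 s. The plate is flush to the fence with its leading edge about 0.4 mm short of the line's middle by camera, measured just before clamping. The clamp handle is fully over with the rubber foot on the plate, no push on the plate read above about 12 N, and the sign-off gave no verdict.

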